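# Lay out a dismantled drive for reassembly

## Task

Lay out the parts of this dismantled drive on the blue mat for reassembly: the dark steel gear flat on the white line midway between motor and gearbox, the brass bush standing on its flange centred on top of the gear, the ball bearing flat and centred on top of the red gearbox, and the turquoise end cap, vents up, on the mat straight behind the motor (squarely across the mat from the white line, on the side away from the robot) with about 3 cm of clear mat between them. Leave the red plug, the grease tin and the rubber wheel where they are.

Things in the scene. Friction and masses are not known exactly. Their poses are not given: they have to be found in the camera images.
- mat: Blue rubber mat, fixed, 200 x 370 x 4 mm, turned up to 0.2 rad; a white 8 mm line along its length carries motor and gearbox, a thin one marks the far edge. Origin: middle of the wide line, midway between motor and gearbox, on the underside (bench height). y along the line (robot's left), x across the mat, away from the robot. Reaches 60 mm before the line, 140 mm behind it, 185 mm to each side.
- motor: Electric motor, fixed upright on the wide line, 115 mm from its middle, at the left or right end: round grey finned can, diameter 84, height 70 mm; on top a 60 mm aluminium boss 4 mm high and a steel shaft stub (12 mm) up to 92 mm. Origin: centre of its underside, on the mat; its x and y are parallel to the mat's.
- gearbox: Gearbox, fixed on the mat's wide line, 115 mm from its middle, at the other end from the motor: red block 84 x 84 x 60 mm (may be turned on the spot up to 0.3 rad), flat top with a flush round aluminium face of 60 mm and a dark centre. Origin: centre of its underside, on the mat; top at z = 60 mm.
- gear: Dark steel toothed gear lying flat, outer diameter 56, height 18 mm, flat top, 0.25 kg. Loose; starts upright on the bench beside the mat, to the left or right of it. Origin: centre of its underside, z up; round, so its yaw does not matter. 
- bush: Brass flanged bush standing on its flange: flange diameter 38, 5 mm thick, below a sleeve of diameter 28 mm; 28 mm high in all, 0.1 kg. Loose; starts upright on the bench beside the mat, to the left or right of it. Origin: centre of its underside, z up; round, so its yaw does not matter. 
- bearing: Ball bearing lying flat, bright steel with a black seal ring, diameter 52, height 15 mm, 0.13 kg. Loose; starts upright on the bench beside the mat, to the left or right of it. Origin: centre of its underside, z up; round, so its yaw does not matter. 
- cap: Turquoise plastic end cap, diameter 56, height 30 mm, flat, with dark vent slots on top, 0.06 kg. Loose; starts upright on the bench beside the mat, to the left or right of it. Origin: centre of its underside, z up; round, so its yaw does not matter. 
- plug: Bystander: red five-pin industrial plug standing upright, pins up, body diameter 48, collar 56, height 67 mm with its pins. Loose, to be left alone. Origin: centre of its underside.
- tin: Bystander: yellow grease tin with a bright metal lid, diameter 57, height 50 mm. Loose, to be left alone. Origin: centre of its underside.
- wheel: Bystander: small black rubber wheel with an orange hub, lying flat, diameter 58, height 24 mm. Loose, to be left alone. Origin: centre of its underside.
Mind the look-alikes: they are no part of the job. Several things look just like the gearbox: the one meant starts farthest to the robot's left.

How it is judged:
By the outcome, as a careful person would: the job done as asked, in the order asked, and still so for the second after the job is handed in, with the robot touching nothing.
It also fails if it takes over 112 s, if anything falls off the work surface, if the arm or the gripper's body presses on something with over 40 N, if the wrist force passes 120 N, or if a joint passes its speed limit or range.

## Robot

A 6-joint arm with a two-finger parallel gripper is mounted at the origin on the work surface. World frame = base frame: x ahead of the robot, y to its left, z up, the work surface at z = 0. Lengths are in m, angles in rad, forces in N, time in s.
With the tool pointing down it reaches from about 0.35 to 0.775 m from the base axis. Payload 5.5 kg.
Tool frame: the origin (TCP) lies midway between the tips of the shut fingers; the grasp point (between the pads) lies 19 mm behind it (env.hold_point_z is the distance from the TCP to the grasp point, in m); z points along the fingers, y is the line along which they close (so a half turn about z gives the same grasp; the last joint's range is limited). The gripper opens to 85 mm and grips with 20 to 120 N. Pads are 22 mm wide; open, the fingers measure 114 mm over their backs; the gripper's body (76 mm by 85 mm) begins 54 mm behind the grasp point. The pads swing forward as they close: fully open they stand 13 mm farther back than shut.
Start: joints at [-1.47, 0.313, 0.046, 1.304, 0, 1.431], TCP at [0.137, -0.558, 0.231] pointing down, gripper open.
Joint ranges: [-2.76, 2.76], [-0.86, 1.69], [-1.03, 1.26], [-2.2, 2.34], [-1.47, 1.5], [-3.14, 3.14]. Speed limits (rad/s): [2.57, 2.57, 3.14, 3.14, 3.14, 3.14].

## Interface

Orientations are given as a unit quaternion [w, x, y, z].
In Python, from workcell import env, read_camera gives the robot as it stands. The module is installed in compiled form; this text tells all that it offers.
- The arm moves only by the tool carry_out, never from a script. Its argument "moves" is a list of rows, each an object of numbers: "tx", "ty", "tz": the shift along the world's x, y, z in cm; "wx", "wy", "wz": the turn, a rotation vector about the world's x, y, z in rad; "claw": the closure, from -1 (fully open) to 1 (shut). A call has 1 to 8 rows; each row shifts and turns the commanded pose from where the row before left it; what a row does not reach is not made up. A row lasts 1/8 s, in which the tool goes at most 62.5 mm and 10.7 degrees, less where a joint would pass 70% of its speed; a pose out of reach is approached as far as the arm can. A call is refused whole if a number of a shift passes 6.25 or a number of a turn 0.188, either way. A call with a gripper value outside its range is refused whole. The fingers move at their own pace and stop on an object; "newtons" is the grip in N (left out, the last holds). Time passes only in rows, so rows that do not move let the fingers close. It gives the time, the measured TCP pose, the force, the opening and the grip force at its end, in the units of the state.
- env.get_state(): the state, without advancing time (a new reading comes with each control period).
- read_camera(name): name is "side" or "top" or "wrist"; returns a dict with "image" (400x640x3 uint8, blue, green, red), "z_map" (400x640 float32, m along the optical axis (not along the pixel's ray), 0 where there is no reading), "fx", "fy", "cx", "cy" (pixels), "camera_from_world" (4x4, takes a point from world to camera coordinates); the wrist camera has in their place "hand_eye" (4x4, takes a point from camera to tool coordinates, whose origin is the TCP and whose axes are the flange's). Camera axes: x right, y down, z forward; pixel columns grow to the right and rows downward; lengths in m; the calibration is good to about 2 mm. A picture is of the moment at which its call begins: read the wrist's pose just before it.
- env.hand_in(): hands the job in; it is judged then, once.
The state is a dict: "clock": time; "joint_pos": joint angles; "qvel": joint speeds; "tau": joint torques, N m; "tcp_pos": TCP position; "orientation": TCP orientation; "wrist_force": force on the tool from outside, world axes, zero at the start; "ft_torque": the same for the moment, N m; "finger_gap": finger opening in m; "grip_force": force on a finger pad.
Only numpy, scipy, OpenCV 4.12 (cv2) and the standard library are available. Lean on these libraries where they do the work, as an engineer would, in place of code of your own. Each camera call takes 0.05 s, during which the arm holds its last target. There are 200 camera calls.

## Working session

There is one attempt and no reset: what is moved stays moved. The work goes in short steps, Python scripts to look and compute and a tool call to move; the robot and the scene stay as the last step left them, time stands still between calls to the robot, and variables do not carry over. Pictures are saved under pics/ and viewed, at most 14 in all, crops included, and the job is handed in when it is done.

Besides the shell and the picture viewer there is one more tool, called after "Call:" by a JSON object that holds its "name" and its "arguments". carry_out: Moves the arm, as the interface text tells. Its arguments: {"type":"object","properties":{"moves":{"type":"array","items":{"type":"object","properties":{"tx":{"type":"number"},"ty":{"type":"number"},"tz":{"type":"number"},"wx":{"type":"number"},"wy":{"type":"number"},"wz":{"type":"number"},"claw":{"type":"number"}}}},"newtons":{"type":"number"}},"required":["moves"]}

```bash
mkdir -p pics
cat > h.py <<'E'
import numpy as np, cv2
from workcell import env, read_camera
def grab(n,save=None):
    d=read_camera(n)
    if save: cv2.imwrite('pics/'+save,d['image'])
    return d
def cloud(d,T=None):
    z=d['z_map'];v,u=np.mgrid[:400,:640]
    P=np.stack([(u-d['cx'])*z/d['fx'],(v-d['cy'])*z/d['fy'],z,np.ones_like(z)],-1)
    M=np.linalg.inv(d['camera_from_world']) if T is None else T
    W=(P@M.T)[...,:3]; W[z==0]=np.nan
    return W
E
python3 - <<'E'
from h import *
for n in('top','side'):
    d=grab(n,n+'0.png'); np.savez(n+'0.npz',**d)
    print(n,d['fx'],d['cx'],d['cy'],np.linalg.inv(d['camera_from_world']).round(3).tolist())
s=env.get_state();print(s['clock'],s['tcp_pos'],s['orientation'],s['finger_gap'],env.hold_point_z)
E
```

```text
top 420.76814219601266 320.2072312128539 200.59220506078364 [[-0.002, -0.976, 0.218, 0.173], [-1.0, 0.001, -0.005, -0.05], [0.005, -0.218, -0.976, 1.342], [0.0, 0.0, 0.0, 1.0]]
side 417.91822891025424 315.7434303032349 197.941178984908 [[-1.0, -0.011, 0.011, 0.457], [-0.015, 0.727, -0.686, 0.781], [-0.001, -0.686, -0.727, 0.921], [0.0, 0.0, 0.0, 1.0]]
0.1 [ 0.13708511 -0.55794055  0.23047552] [-8.44490840e-04  9.92759315e-01  1.20117568e-01  1.29828690e-05] 0.08518836984385558 0.0187
```

View pics/top0.png

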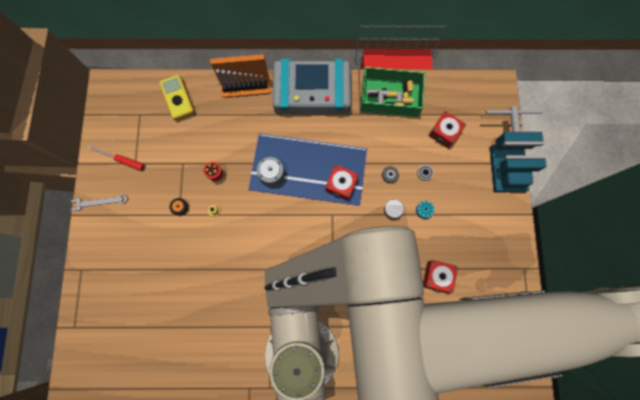

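View pics/side0.png

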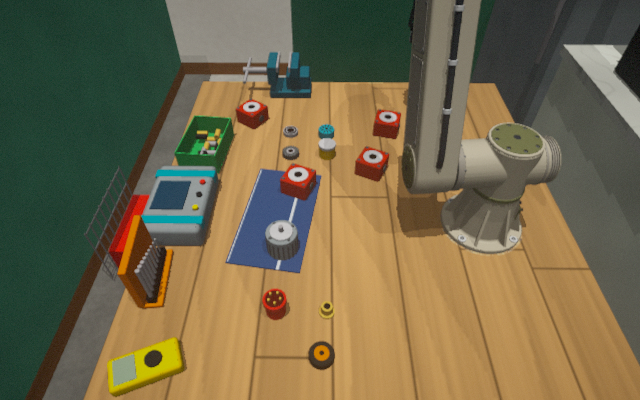

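Top view: the motor is at (270,170) and the mat runs from (250,140) to (365,200). The plug is at (213,172), the wheel at (178,206), the bush at (213,210) and the tin at (394,209). The cap is at (426,209), with two ring-shaped parts at (390,174) and (425,172).

Gearbox look-alikes: top (342,181), (448,128), (441,276), plus one under the arm (side view 372,162). The one at (342,181) is farthest to the left and sits on the mat's line, so it fits. I'll confirm it in a crop, which will also help tell the gear from the bearing.

```bash
cat > m.py <<'E'
from h import *
d=dict(np.load('top0.npz'));W=cloud(d)
cv2.imwrite('pics/crop1.png',cv2.resize(d['image'][120:230,165:465],(800,293),interpolation=cv2.INTER_CUBIC))
def top(u,v,r=14):
    w=W[v-r:v+r,u-r:u+r].reshape(-1,3);w=w[~np.isnan(w[:,0])]
    return w
for n,(u,v),h in [('motor',(270,170),.074),('gb',(342,181),.064),('gear?',(390,174),.018),('bear?',(425,172),.015),('cap',(426,209),.03),('tin',(394,209),.05),('bush',(213,210),.028),('plug',(213,172),.06),('wheel',(178,206),.024),('rb2',(448,128),.06),('rb3',(441,276),.06)]:
    w=top(u,v,16 if h>.05 else 11);zz=w[:,2]
    t=w[(zz>h-.006)&(zz<h+.006)]
    print(n,len(t),'maxz',zz.max().round(4),'zmed',np.median(t[:,2]).round(4),'mid',((t.min(0)+t.max(0))/2).round(4)[:2],'mean',t.mean(0).round(4)[:2],'ext',np.ptp(t,0)[:2].round(3),'bench',np.median(zz[zz<.01]).round(4) if (zz<.01).any() else None)
# mat: blue mask, plane
hsv=cv2.cvtColor(d['image'],cv2.COLOR_BGR2HSV)
m=cv2.inRange(hsv,(105,90,40),(125,255,255));m[:125]=0;m[215:]=0;m[:,:240]=0;m[:,375:]=0
m=cv2.morphologyEx(m,cv2.MORPH_CLOSE,np.ones((5,5)))
c=max(cv2.findContours(m,0,2)[0],key=cv2.contourArea)
pts=W[m>0];pts=pts[abs(pts[:,2]-.004)<.006]
print('matz',np.median(pts[:,2]),len(pts),cv2.minAreaRect((pts[:,:2]*1000).astype(np.float32)))
E
python3 m.py
```

```text
motor 481 maxz 0.097 zmed 0.0743 mid [0.557  0.1009] mean [0.5556 0.1009] ext [0.083 0.082] bench 0.0025
gb 636 maxz 0.0696 zmed 0.0625 mid [ 0.5236 -0.1242] mean [ 0.5227 -0.1249] ext [0.102 0.098] bench 0.002
gear? 195 maxz 0.0237 zmed 0.0162 mid [ 0.558  -0.2867] mean [ 0.5585 -0.287 ] ext [0.055 0.053] bench -0.0018
bear? 182 maxz 0.0229 zmed 0.0131 mid [ 0.5656 -0.4042] mean [ 0.5654 -0.4036] ext [0.049 0.051] bench -0.0016
cap 216 maxz 0.0357 zmed 0.0282 mid [ 0.4386 -0.393 ] mean [ 0.4388 -0.393 ] ext [0.052 0.055] bench -0.0017
tin 244 maxz 0.0566 zmed 0.0481 mid [ 0.4364 -0.2896] mean [ 0.4373 -0.289 ] ext [0.055 0.054] bench -0.0016
bush 60 maxz 0.0331 zmed 0.0271 mid [0.439  0.2878] mean [0.4378 0.2862] ext [0.026 0.026] bench -0.0007
plug 211 maxz 0.0705 zmed 0.0582 mid [0.5598 0.2867] mean [0.5601 0.2861] ext [0.053 0.052] bench -0.0012
wheel 234 maxz 0.0327 zmed 0.0235 mid [0.4493 0.3984] mean [0.4497 0.3974] ext [0.053 0.058] bench -0.0007
rb2 541 maxz 0.0653 zmed 0.0579 mid [ 0.704  -0.4728] mean [ 0.7047 -0.4759] ext [0.107 0.103] bench -0.0024
rb3 714 maxz 0.0666 zmed 0.0587 mid [ 0.228  -0.4218] mean [ 0.2264 -0.4226] ext [0.092 0.091] bench -0.0019
matz 0.0025735100676448353 3766 ((577.3651733398438, -16.42437744140625), (361.4489440917969, 188.65985107421875), 81.74150085449219)
```

View pics/crop1.png

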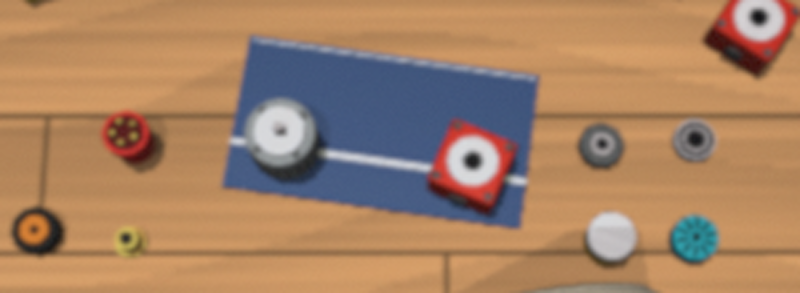

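The crop shows the dark grey gear at (600,146) and the bright bearing with its black ring at (694,140). The gearbox meant is the red block on the mat at (472,160): leftmost of the look-alikes and on the line opposite the motor. Measured heights and sizes agree, and motor to gearbox is 228 mm against the 230 expected.

Moving above the gear with the fingers closing across the line.

Call:
{"name": "carry_out", "arguments": {"moves": [{"tx":5.2,"ty":3.35,"wz":0.148,"claw":-1},{"tx":5.2,"ty":3.35,"wz":0.148,"claw":-1},{"tx":5.2,"ty":3.35,"wz":0.148,"claw":-1},{"tx":5.2,"ty":3.35,"wz":0.148,"claw":-1},{"tx":5.2,"ty":3.35,"wz":0.148,"claw":-1},{"tx":5.2,"ty":3.35,"wz":0.148,"claw":-1},{"tx":5.2,"ty":3.35,"wz":0.148,"claw":-1},{"tx":5.0,"ty":3.35,"wz":0.148,"claw":-1}], "newtons": 40}}

```text
invalid input at $.moves[0]: expected keys tx, ty, tz, wx, wy, wz, claw
```

```bash
cat >> h.py <<'E'
from scipy.spatial.transform import Rotation as R
def wrist(save=None):
    s=env.get_state();d=grab('wrist',save)
    T=np.eye(4);q=s['orientation'];T[:3,:3]=R.from_quat([q[1],q[2],q[3],q[0]]).as_matrix();T[:3,3]=s['tcp_pos']
    return s,d,cloud(d,T@d['hand_eye'])
def disc(W,c,rad,h,tol=.005):
    """centre of the flat top at height h near c: min enclosing circle of its points"""
    m=(np.hypot(W[...,0]-c[0],W[...,1]-c[1])<rad)&(abs(W[...,2]-h)<tol)
    p=W[m]
    if len(p)<30: return None
    (x,y),r=cv2.minEnclosingCircle((p[:,:2]*1000).astype(np.float32))
    return np.round([x,y,r],1),np.round(p.mean(0)*1000,1),len(p)
E
python3 - <<'E'
from h import *
s,d,W=wrist('w1.png');np.savez('w1.npz',W=W)
print(s['clock'],s['tcp_pos'],s['orientation'].round(3) if hasattr(s['orientation'],'round') else s['orientation'],s['joint_pos'],s['finger_gap'])
print(d['hand_eye'].round(3).tolist(),d['fx'])
print(disc(W,(.558,-.287),.04,.018),disc(W,(.565,-.404),.04,.015),np.nanmedian(W[...,2]))
E
```

```text
0.1 [ 0.13708511 -0.55794055  0.23047552] [-0.001  0.993  0.12   0.   ] [-1.46956397e+00  3.13956571e-01  4.50809991e-02  1.30360992e+00
 -6.42495493e-06  1.43121199e+00] 0.08518836984385558
[[0.0, -0.945, -0.326, 0.083], [1.0, 0.0, 0.0, 0.0], [-0.0, -0.326, 0.945, -0.144], [0.0, 0.0, 0.0, 1.0]] 292.9623718910953
None None 0.0007257183931818623
```

View pics/w1.png

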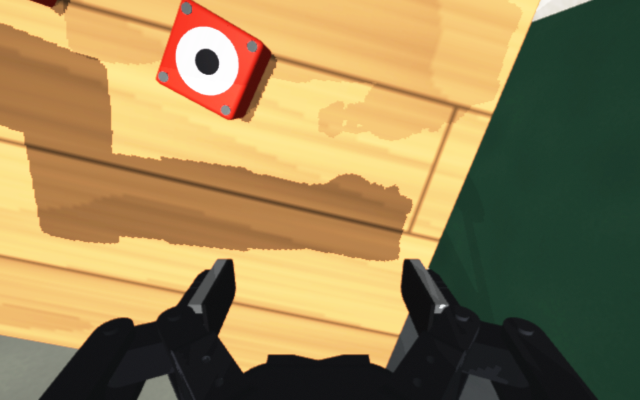

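The wrist view shows a red block at (207,60) and the fingers at rows 260–400. A row needs every key, so the move was refused and I'm resending it.

Call:
{"name": "carry_out", "arguments": {"moves": [{"tx":5.2,"ty":3.35,"tz":0,"wx":0,"wy":0,"wz":0.148,"claw":-1},{"tx":5.2,"ty":3.35,"tz":0,"wx":0,"wy":0,"wz":0.148,"claw":-1},{"tx":5.2,"ty":3.35,"tz":0,"wx":0,"wy":0,"wz":0.148,"claw":-1},{"tx":5.2,"ty":3.35,"tz":0,"wx":0,"wy":0,"wz":0.148,"claw":-1},{"tx":5.2,"ty":3.35,"tz":0,"wx":0,"wy":0,"wz":0.148,"claw":-1},{"tx":5.2,"ty":3.35,"tz":0,"wx":0,"wy":0,"wz":0.148,"claw":-1},{"tx":5.2,"ty":3.35,"tz":0,"wx":0,"wy":0,"wz":0.148,"claw":-1},{"tx":5.2,"ty":3.35,"tz":0,"wx":0,"wy":0,"wz":0.148,"claw":-1}], "newtons": 40}}

```text
clock: 1.15
tcp_pos: [0.5546, -0.2891, 0.2311]
orientation: [-0.0, 0.755, 0.656, -0.0]
wrist_force: [1.0, -1.5, -0.1]
finger_gap: 0.0853
grip_force: 0.0
```

```bash
cat > lk.py <<'E'
from h import *
import sys
s,d,W=wrist(sys.argv[1] if len(sys.argv)>1 else None)
y=R.from_quat(np.roll(s['orientation'],-1)).apply([[1,0,0],[0,1,0],[0,0,1]])
print(round(s['clock'],2),np.round(s['tcp_pos'],4),'yaw',np.arctan2(y[0,1],y[0,0]).round(3),'z',y[2].round(3),'q6',round(s['joint_pos'][5],2),'gap',round(s['finger_gap'],4),'grip',np.round(s['grip_force'],1),'F',np.round(s['wrist_force'],1))
for n,c,h in [('gear',(.558,-.287),.018),('bear',(.565,-.404),.015),('cap',(.439,-.393),.03),('bush',(.439,.287),.028),('gb',(.5236,-.1242),.064),('motor',(.557,.101),.078),('mid',(.54,-.012),.022),('mid2',(.54,-.012),.05),('bearT',(.5236,-.1242),.079),('capT',(.656,.086),.034)]:
    x=disc(W,c,.045 if n!='gb' else .06,h)
    if x: print(n,*x)
E
python3 lk.py w2.png
```

```text
1.15 [ 0.5546 -0.2891  0.2311] yaw 1.43 z [-0. -0. -1.] q6 1.1 gap 0.0853 grip 0.0 F [ 1.  -1.5 -0.1]
gear [ 557.9 -288.3   28.1] [ 558.  -287.6   18.8] 1451
bear [ 564.9 -404.4   26.2] [ 565.1 -402.5   15.9] 1035
cap [ 439.2 -393.7   27.8] [ 442.1 -391.8   30.7] 1118
gb [ 521.9 -133.2   52. ] [ 522.1 -139.9   64.8] 5903
```

Call:
{"name": "carry_out", "arguments": {"moves": [{"tx":0.33,"ty":0.08,"tz":-5.5,"wx":0,"wy":0,"wz":0,"claw":-1},{"tx":0,"ty":0,"tz":-6,"wx":0,"wy":0,"wz":0,"claw":-1},{"tx":0,"ty":0,"tz":-5.5,"wx":0,"wy":0,"wz":0,"claw":-0.8},{"tx":0,"ty":0,"tz":-3.5,"wx":0,"wy":0,"wz":0,"claw":-0.5},{"tx":0,"ty":0,"tz":-1.2,"wx":0,"wy":0,"wz":0,"claw":-0.5},{"tx":0,"ty":0,"tz":-0.9,"wx":0,"wy":0,"wz":0,"claw":-0.5},{"tx":0,"ty":0,"tz":0,"wx":0,"wy":0,"wz":0,"claw":-0.5}], "newtons": 40}}

```text
clock: 2.08
tcp_pos: [0.5609, -0.2909, 0.0094]
orientation: [0.004, 0.756, 0.654, 0.003]
wrist_force: [3.7, 3.8, 10.6]
finger_gap: 0.0642
grip_force: 5.0
```

Contact of about 10 N and off centre by 3 mm. I'll open, lift a little and look.

Call:
{"name": "carry_out", "arguments": {"moves": [{"tx":0,"ty":0,"tz":1.5,"wx":0,"wy":0,"wz":0,"claw":-1},{"tx":0,"ty":0,"tz":0.5,"wx":0,"wy":0,"wz":0,"claw":-1},{"tx":0,"ty":0,"tz":0,"wx":0,"wy":0,"wz":0,"claw":-1}]}}

```text
clock: 2.45
tcp_pos: [0.5568, -0.2902, 0.0264]
orientation: [0.001, 0.757, 0.654, 0.0]
wrist_force: [0.1, -0.4, 0.3]
finger_gap: 0.0854
grip_force: 0.0
```

```bash
python3 lk.py w3.png
```

```text
2.45 [ 0.5568 -0.2902  0.0264] yaw 1.424 z [ 0.001 -0.001 -1.   ] q6 1.11 gap 0.0854 grip 0.0 F [ 0.1 -0.4  0.3]
gear [ 559.6 -288.6   28.6] [ 559.6 -286.5   18.8] 6452
bear [ 583.7 -388.     7.7] [ 582.5 -385.9   11.8] 50
cap [ 436.6 -373.    13.5] [ 438.4 -370.3   29.6] 573
gb [ 533.5 -172.2   16. ] [ 537.9 -175.5   62.6] 1403
```

View pics/w3.png

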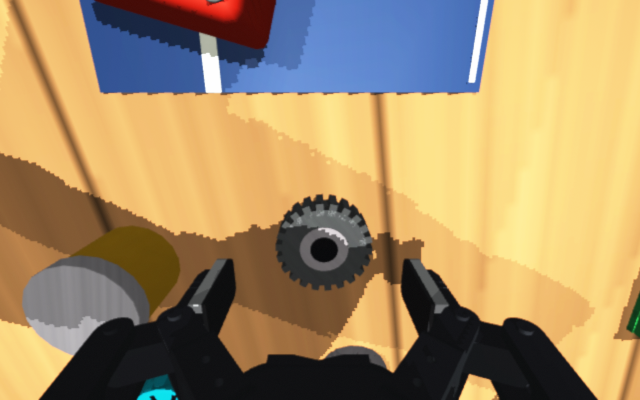

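Gear is centred between the fingers at (324,243), still flat, moved about 1.7 mm. Going straight down fully open, then closing.

Call:
{"name": "carry_out", "arguments": {"moves": [{"tx":0.3,"ty":0.16,"tz":-0.8,"wx":0,"wy":0,"wz":0,"claw":-1},{"tx":0,"ty":0,"tz":-0.7,"wx":0,"wy":0,"wz":0,"claw":-1},{"tx":0,"ty":0,"tz":-0.3,"wx":0,"wy":0,"wz":0,"claw":-1},{"tx":0,"ty":0,"tz":0,"wx":0,"wy":0,"wz":0,"claw":-1}]}}

```text
clock: 3.0
tcp_pos: [0.559, -0.2878, 0.0066]
orientation: [-0.001, 0.757, 0.654, -0.0]
wrist_force: [-0.2, -0.6, -0.3]
finger_gap: 0.0851
grip_force: 0.0
```

Call:
{"name": "carry_out", "arguments": {"moves": [{"tx":0,"ty":0,"tz":0,"wx":0,"wy":0,"wz":0,"claw":1},{"tx":0,"ty":0,"tz":0,"wx":0,"wy":0,"wz":0,"claw":1},{"tx":0,"ty":0,"tz":0,"wx":0,"wy":0,"wz":0,"claw":1},{"tx":0,"ty":0,"tz":0,"wx":0,"wy":0,"wz":0,"claw":1}], "newtons": 40}}

```text
clock: 3.5
tcp_pos: [0.5599, -0.2883, 0.0082]
orientation: [0.001, 0.757, 0.654, 0.0]
wrist_force: [-0.4, 0.5, 5.7]
finger_gap: 0.0542
grip_force: 41.9
```

Call:
{"name": "carry_out", "arguments": {"moves": [{"tx":0,"ty":0,"tz":3,"wx":0,"wy":0,"wz":0,"claw":1},{"tx":0,"ty":0,"tz":6,"wx":0,"wy":0,"wz":0,"claw":1},{"tx":0,"ty":2,"tz":5.9,"wx":0,"wy":0,"wz":0,"claw":1},{"tx":-0.5,"ty":5.2,"tz":3,"wx":0,"wy":0,"wz":0,"claw":1},{"tx":-0.5,"ty":5.2,"tz":0,"wx":0,"wy":0,"wz":0,"claw":1},{"tx":-0.5,"ty":5.2,"tz":0,"wx":0,"wy":0,"wz":0,"claw":1},{"tx":-0.5,"ty":5.2,"tz":0,"wx":0,"wy":0,"wz":0,"claw":1},{"tx":0,"ty":4.8,"tz":0,"wx":0,"wy":0,"wz":0,"claw":1}]}}

```text
clock: 4.5
tcp_pos: [0.5383, -0.0102, 0.1857]
orientation: [-0.001, 0.757, 0.654, -0.0]
wrist_force: [0.4, -0.1, -1.3]
finger_gap: 0.0539
grip_force: 43.1
```

```bash
cat >> lk.py <<'E'
t=s['tcp_pos'];h=disc(W,t[:2],.035,t[2]+.01,.02)
if s['finger_gap']<.07:print('held',h)
E
python3 lk.py w4.png
```

```text
4.5 [ 0.5383 -0.0102  0.1857] yaw 1.425 z [-0.001  0.    -1.   ] q6 1.55 gap 0.0539 grip 43.1 F [ 0.4 -0.1 -1.3]
gb [ 520.5 -133.7   50.3] [ 520.  -150.6   64.9] 1386
motor [557.4 101.2  41.2] [557.5 102.6  77. ] 8929
held (array([539.3,  -5.3,  34.1]), array([538.1,  -6.2, 196.7]), 9783)
```

View pics/w4.png

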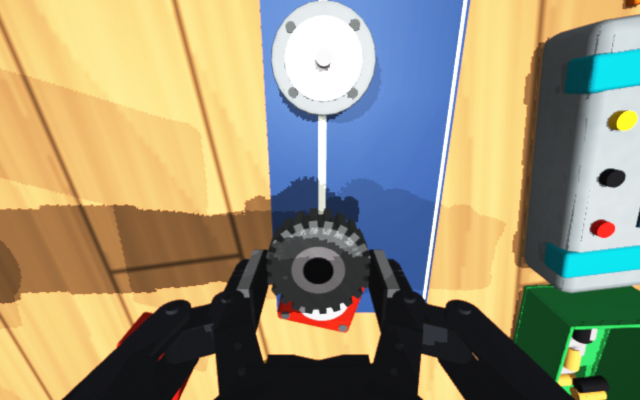

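Gear is held centred at (318,270), with the line vertical at column 322 below the motor at (323,60). Motor measured at (557.4,101.2), so the mid-point is (540.7,-12.6). Lowering.

Call:
{"name": "carry_out", "arguments": {"moves": [{"tx":0.22,"ty":-0.22,"tz":-5.5,"wx":0,"wy":0,"wz":0,"claw":1},{"tx":0,"ty":0,"tz":-6,"wx":0,"wy":0,"wz":0,"claw":1},{"tx":0,"ty":0,"tz":-4,"wx":0,"wy":0,"wz":0,"claw":1},{"tx":0,"ty":0,"tz":-1,"wx":0,"wy":0,"wz":0,"claw":1},{"tx":0,"ty":0,"tz":-0.5,"wx":0,"wy":0,"wz":0,"claw":1},{"tx":0,"ty":0,"tz":0,"wx":0,"wy":0,"wz":0,"claw":1}]}}

```text
clock: 5.3
tcp_pos: [0.5429, -0.0146, 0.0176]
orientation: [0.001, 0.757, 0.654, 0.001]
wrist_force: [-0.3, -0.2, -1.6]
finger_gap: 0.0537
grip_force: 43.1
```

Call:
{"name": "carry_out", "arguments": {"moves": [{"tx":-0.22,"ty":0.2,"tz":-0.3,"wx":0,"wy":0,"wz":0,"claw":1},{"tx":0,"ty":0,"tz":-0.2,"wx":0,"wy":0,"wz":0,"claw":1},{"tx":0,"ty":0,"tz":0,"wx":0,"wy":0,"wz":0,"claw":1}]}}

```text
clock: 5.68
tcp_pos: [0.5398, -0.0122, 0.0122]
orientation: [0.0, 0.757, 0.654, 0.0]
wrist_force: [-1.0, 0.7, 4.0]
finger_gap: 0.0531
grip_force: 43.8
```

Call:
{"name": "carry_out", "arguments": {"moves": [{"tx":0,"ty":0,"tz":0,"wx":0,"wy":0,"wz":0,"claw":-0.4},{"tx":0,"ty":0,"tz":0,"wx":0,"wy":0,"wz":0,"claw":-1},{"tx":0,"ty":0,"tz":0,"wx":0,"wy":0,"wz":0,"claw":-1},{"tx":0,"ty":0,"tz":4,"wx":0,"wy":0,"wz":0,"claw":-1},{"tx":0,"ty":0,"tz":6,"wx":0,"wy":0,"wz":0,"claw":-1},{"tx":0,"ty":0,"tz":6,"wx":0,"wy":0,"wz":0,"claw":-1},{"tx":0,"ty":0,"tz":3,"wx":0,"wy":0,"wz":0,"claw":-1},{"tx":0,"ty":0,"tz":0,"wx":0,"wy":0,"wz":0,"claw":-1}]}}

```text
clock: 6.68
tcp_pos: [0.5413, -0.0126, 0.2043]
orientation: [0.002, 0.757, 0.654, 0.002]
wrist_force: [0.4, 0.1, -0.6]
finger_gap: 0.0858
grip_force: 0.0
```

```bash
python3 lk.py w5.png
```

```text
6.67 [ 0.5413 -0.0126  0.2043] yaw 1.425 z [ 0.006 -0.001 -1.   ] q6 1.55 gap 0.0858 grip 0.0 F [ 0.4  0.1 -0.6]
gb [ 524.3 -125.2   56.2] [ 524.6 -121.5   64.8] 4635
motor [557.5 101.3  41.3] [557.5 102.4  77.1] 7739
mid [538.4 -12.4  28.3] [538.6 -11.4  22.9] 1717
```

Call:
{"name": "carry_out", "arguments": {"moves": [{"tx":-1.6,"ty":5,"tz":0,"wx":0,"wy":0,"wz":0,"claw":-1},{"tx":-1.7,"ty":5,"tz":0,"wx":0,"wy":0,"wz":0,"claw":-1},{"tx":-1.7,"ty":5,"tz":0,"wx":0,"wy":0,"wz":0,"claw":-1},{"tx":-1.7,"ty":5,"tz":0,"wx":0,"wy":0,"wz":0,"claw":-1},{"tx":-1.7,"ty":5,"tz":0,"wx":0,"wy":0,"wz":0,"claw":-1},{"tx":-1.7,"ty":4.9,"tz":0,"wx":0,"wy":0,"wz":0,"claw":-1},{"tx":0,"ty":0,"tz":0,"wx":0,"wy":0,"wz":0,"claw":-1},{"tx":0,"ty":0,"tz":0,"wx":0,"wy":0,"wz":0,"claw":-1}]}}

```text
clock: 7.72
tcp_pos: [0.4376, 0.2863, 0.1997]
orientation: [-0.0, 0.757, 0.654, -0.001]
wrist_force: [0.0, -0.1, 0.5]
finger_gap: 0.0852
grip_force: 0.0
```

```bash
python3 lk.py w6.png
```

```text
7.72 [0.4376 0.2863 0.1997] yaw 1.426 z [-0.002 -0.002 -1.   ] q6 2.14 gap 0.0852 grip 0.0 F [ 0.  -0.1  0.5]
bush [438.7 287.3  13.9] [438.7 287.9  28.9] 492
motor [556.5 104.3  40.9] [555.  117.1  74.4] 213
```

Call:
{"name": "carry_out", "arguments": {"moves": [{"tx":0.1,"ty":0.1,"tz":-5,"wx":0,"wy":0,"wz":0,"claw":-1},{"tx":0,"ty":0,"tz":-6,"wx":0,"wy":0,"wz":0,"claw":-1},{"tx":0,"ty":0,"tz":-5,"wx":0,"wy":0,"wz":0,"claw":-0.6},{"tx":0,"ty":0,"tz":-2,"wx":0,"wy":0,"wz":0,"claw":-0.3},{"tx":0,"ty":0,"tz":-0.8,"wx":0,"wy":0,"wz":0,"claw":-0.3},{"tx":0,"ty":0,"tz":0,"wx":0,"wy":0,"wz":0,"claw":-0.3},{"tx":0,"ty":0,"tz":0,"wx":0,"wy":0,"wz":0,"claw":-0.3}], "newtons": 30}}

```text
clock: 8.65
tcp_pos: [0.4406, 0.2878, 0.0145]
orientation: [0.0, 0.757, 0.653, 0.001]
wrist_force: [0.1, 0.2, -0.2]
finger_gap: 0.0555
grip_force: 0.0
```

Call:
{"name": "carry_out", "arguments": {"moves": [{"tx":-0.17,"ty":-0.05,"tz":-0.3,"wx":0,"wy":0,"wz":0,"claw":-0.3},{"tx":0,"ty":0,"tz":0,"wx":0,"wy":0,"wz":0,"claw":-0.3},{"tx":0,"ty":0,"tz":0,"wx":0,"wy":0,"wz":0,"claw":1},{"tx":0,"ty":0,"tz":0,"wx":0,"wy":0,"wz":0,"claw":1},{"tx":0,"ty":0,"tz":0,"wx":0,"wy":0,"wz":0,"claw":1},{"tx":0,"ty":0,"tz":0,"wx":0,"wy":0,"wz":0,"claw":1},{"tx":0,"ty":0,"tz":0,"wx":0,"wy":0,"wz":0,"claw":1}]}}

```text
clock: 9.52
tcp_pos: [0.438, 0.2874, 0.0107]
orientation: [0.0, 0.757, 0.654, 0.0]
wrist_force: [-1.4, -0.8, 5.1]
finger_gap: 0.0269
grip_force: 29.6
```

Call:
{"name": "carry_out", "arguments": {"moves": [{"tx":0,"ty":0,"tz":3,"wx":0,"wy":0,"wz":0,"claw":1},{"tx":0,"ty":0,"tz":6,"wx":0,"wy":0,"wz":0,"claw":1},{"tx":0,"ty":0,"tz":6,"wx":0,"wy":0,"wz":0,"claw":1},{"tx":1.7,"ty":-5,"tz":3,"wx":0,"wy":0,"wz":0,"claw":1},{"tx":1.7,"ty":-5,"tz":0,"wx":0,"wy":0,"wz":0,"claw":1},{"tx":1.7,"ty":-5,"tz":0,"wx":0,"wy":0,"wz":0,"claw":1},{"tx":1.7,"ty":-5,"tz":0,"wx":0,"wy":0,"wz":0,"claw":1},{"tx":1.7,"ty":-5,"tz":0,"wx":0,"wy":0,"wz":0,"claw":1}]}}

```text
clock: 10.52
tcp_pos: [0.5228, 0.0356, 0.1898]
orientation: [-0.0, 0.757, 0.654, -0.0]
wrist_force: [0.4, 0.1, -0.5]
finger_gap: 0.0264
grip_force: 29.8
```

Call:
{"name": "carry_out", "arguments": {"moves": [{"tx":1.6,"ty":-5,"tz":0,"wx":0,"wy":0,"wz":0,"claw":1},{"tx":0,"ty":0,"tz":-4,"wx":0,"wy":0,"wz":0,"claw":1},{"tx":0,"ty":0,"tz":-5,"wx":0,"wy":0,"wz":0,"claw":1},{"tx":0,"ty":0,"tz":-3,"wx":0,"wy":0,"wz":0,"claw":1},{"tx":0,"ty":0,"tz":0,"wx":0,"wy":0,"wz":0,"claw":1},{"tx":0,"ty":0,"tz":0,"wx":0,"wy":0,"wz":0,"claw":1},{"tx":0,"ty":0,"tz":0,"wx":0,"wy":0,"wz":0,"claw":1}]}}

```text
clock: 11.4
tcp_pos: [0.5401, -0.0129, 0.0721]
orientation: [0.001, 0.757, 0.654, 0.001]
wrist_force: [0.4, 0.0, -0.2]
finger_gap: 0.0265
grip_force: 29.9
```

```bash
python3 lk.py w7.png
```

```text
11.4 [ 0.5401 -0.0129  0.0721] yaw 1.425 z [ 0.003 -0.001 -1.   ] q6 1.54 gap 0.0265 grip 29.9 F [ 0.4  0.  -0.2]
gb [528.9 -83.4  25. ] [524.7 -83.7  63.1] 1077
motor [557.3 100.   40.9] [555.5  87.8  77.2] 17756
mid [538.6 -12.3  28.2] [539.8  -2.7  22.7] 2731
held (array([539.9,  -6.6,  27. ]), array([539.9,  -6.6,  85.1]), 5402)
```

View pics/w7.png

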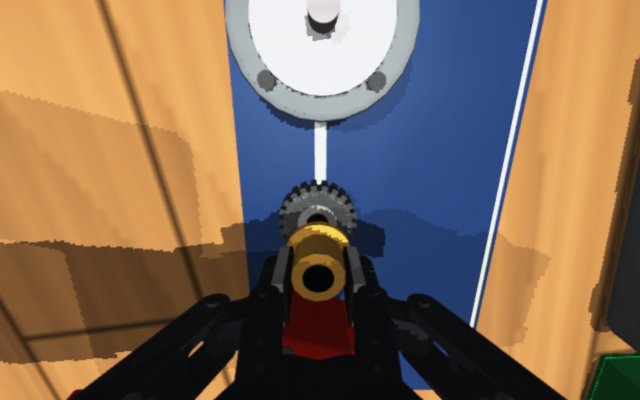

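Bush is held over the gear: bush column 318, gear column 317.5, line column 320. Lowering.

Call:
{"name": "carry_out", "arguments": {"moves": [{"tx":-0.1,"ty":0.05,"tz":-2.5,"wx":0,"wy":0,"wz":0,"claw":1},{"tx":0,"ty":0,"tz":-1,"wx":0,"wy":0,"wz":0,"claw":1},{"tx":0,"ty":0,"tz":-0.2,"wx":0,"wy":0,"wz":0,"claw":1},{"tx":0,"ty":0,"tz":-0.15,"wx":0,"wy":0,"wz":0,"claw":1},{"tx":0,"ty":0,"tz":0,"wx":0,"wy":0,"wz":0,"claw":1},{"tx":0,"ty":0,"tz":0,"wx":0,"wy":0,"wz":0,"claw":1}]}}

```text
clock: 12.2
tcp_pos: [0.5382, -0.0123, 0.0327]
orientation: [0.0, 0.757, 0.654, 0.0]
wrist_force: [-2.3, 0.4, 5.6]
finger_gap: 0.0264
grip_force: 30.4
```

Call:
{"name": "carry_out", "arguments": {"moves": [{"tx":0,"ty":0,"tz":0,"wx":0,"wy":0,"wz":0,"claw":-0.3},{"tx":0,"ty":0,"tz":0,"wx":0,"wy":0,"wz":0,"claw":-0.5},{"tx":0,"ty":0,"tz":0,"wx":0,"wy":0,"wz":0,"claw":-0.5},{"tx":0,"ty":0,"tz":3,"wx":0,"wy":0,"wz":0,"claw":-0.5},{"tx":0,"ty":0,"tz":6,"wx":0,"wy":0,"wz":0,"claw":-1},{"tx":0,"ty":0,"tz":6,"wx":0,"wy":0,"wz":0,"claw":-1},{"tx":0,"ty":0,"tz":2,"wx":0,"wy":0,"wz":0,"claw":-1},{"tx":0,"ty":0,"tz":0,"wx":0,"wy":0,"wz":0,"claw":-1}]}}

```text
clock: 13.2
tcp_pos: [0.539, -0.0125, 0.2037]
orientation: [0.002, 0.757, 0.654, 0.001]
wrist_force: [0.9, -0.7, -0.6]
finger_gap: 0.0853
grip_force: 0.0
```

```bash
python3 lk.py w8.png
```

```text
13.2 [ 0.539  -0.0125  0.2037] yaw 1.425 z [ 0.004 -0.001 -1.   ] q6 1.54 gap 0.0853 grip 0.0 F [ 0.9 -0.7 -0.6]
gb [ 524.1 -125.6   56.7] [ 524.6 -121.6   64.8] 4644
motor [557.4 101.2  41.4] [557.5 102.3  77. ] 7777
mid [538.4 -12.4  28.2] [540.6  -8.5  22.8] 865
mid2 [536.9 -12.2  13.9] [536.9 -11.5  50.9] 534
```

Call:
{"name": "carry_out", "arguments": {"moves": [{"tx":0.4,"ty":-5.6,"tz":0,"wx":0,"wy":0,"wz":0,"claw":-1},{"tx":0.4,"ty":-5.6,"tz":0,"wx":0,"wy":0,"wz":0,"claw":-1},{"tx":0.4,"ty":-5.6,"tz":0,"wx":0,"wy":0,"wz":0,"claw":-1},{"tx":0.4,"ty":-5.6,"tz":0,"wx":0,"wy":0,"wz":0,"claw":-1},{"tx":0.4,"ty":-5.6,"tz":0,"wx":0,"wy":0,"wz":0,"claw":-1},{"tx":0.4,"ty":-5.6,"tz":0,"wx":0,"wy":0,"wz":0,"claw":-1},{"tx":0.3,"ty":-5.6,"tz":0,"wx":0,"wy":0,"wz":0,"claw":-1},{"tx":0,"ty":0,"tz":0,"wx":0,"wy":0,"wz":0,"claw":-1}]}}

```text
clock: 14.25
tcp_pos: [0.5631, -0.4079, 0.1971]
orientation: [-0.002, 0.758, 0.652, -0.001]
wrist_force: [-0.3, 0.2, -0.6]
finger_gap: 0.0857
grip_force: 0.0
```

Call:
{"name": "carry_out", "arguments": {"moves": [{"tx":0,"ty":0,"tz":0,"wx":0,"wy":0,"wz":0,"claw":-1},{"tx":0,"ty":0,"tz":0,"wx":0,"wy":0,"wz":0,"claw":-1}]}}

```text
clock: 14.5
tcp_pos: [0.5646, -0.4026, 0.2011]
orientation: [-0.001, 0.756, 0.654, 0.0]
wrist_force: [-0.9, 0.4, 0.2]
finger_gap: 0.0854
grip_force: 0.0
```

```bash
python3 lk.py w9.png
```

```text
14.5 [ 0.5646 -0.4026  0.2011] yaw 1.426 z [-0.001  0.001 -1.   ] q6 0.98 gap 0.0854 grip 0.0 F [-0.9  0.4  0.2]
bear [ 564.7 -404.5   26.2] [ 565.2 -403.5   16. ] 1520
cap [ 439.3 -394.4   27.9] [ 440.3 -393.3   30.8] 1876
```

View pics/w8.png

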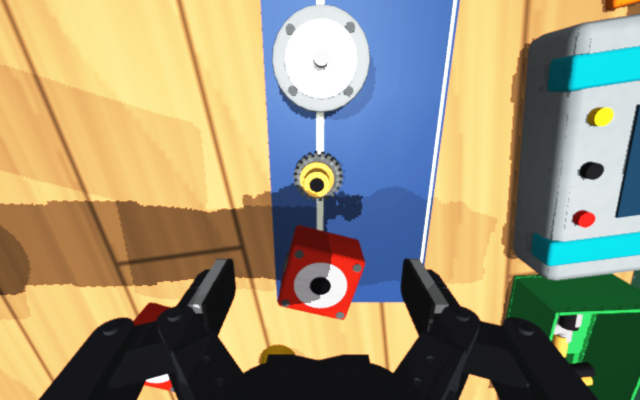

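Bush stands on the gear at (318,180), within about 1.5 mm of its centre. Next the bearing at (564.7,-404.5).

Call:
{"name": "carry_out", "arguments": {"moves": [{"tx":0,"ty":-0.2,"tz":-5,"wx":0,"wy":0,"wz":0,"claw":-1},{"tx":0,"ty":0,"tz":-6,"wx":0,"wy":0,"wz":0,"claw":-1},{"tx":0,"ty":0,"tz":-5,"wx":0,"wy":0,"wz":0,"claw":-1},{"tx":0,"ty":0,"tz":-2,"wx":0,"wy":0,"wz":0,"claw":-1},{"tx":0,"ty":0,"tz":-0.8,"wx":0,"wy":0,"wz":0,"claw":-1},{"tx":0,"ty":0,"tz":0,"wx":0,"wy":0,"wz":0,"claw":-1},{"tx":0,"ty":0,"tz":0,"wx":0,"wy":0,"wz":0,"claw":-1}], "newtons": 35}}

```text
clock: 15.42
tcp_pos: [0.5658, -0.4069, 0.0158]
orientation: [0.002, 0.757, 0.654, 0.0]
wrist_force: [0.7, 0.9, -0.2]
finger_gap: 0.0853
grip_force: 0.0
```

Call:
{"name": "carry_out", "arguments": {"moves": [{"tx":0,"ty":0.2,"tz":-0.6,"wx":0,"wy":0,"wz":0,"claw":-1},{"tx":0,"ty":0,"tz":-0.2,"wx":0,"wy":0,"wz":0,"claw":-1},{"tx":0,"ty":0,"tz":0,"wx":0,"wy":0,"wz":0,"claw":-1},{"tx":0,"ty":0,"tz":0,"wx":0,"wy":0,"wz":0,"claw":-1}]}}

```text
clock: 15.92
tcp_pos: [0.5647, -0.4043, 0.0058]
orientation: [0.0, 0.757, 0.654, 0.0]
wrist_force: [0.4, -0.1, -0.6]
finger_gap: 0.0856
grip_force: 0.0
```

Call:
{"name": "carry_out", "arguments": {"moves": [{"tx":0,"ty":0,"tz":0,"wx":0,"wy":0,"wz":0,"claw":1},{"tx":0,"ty":0,"tz":0,"wx":0,"wy":0,"wz":0,"claw":1},{"tx":0,"ty":0,"tz":0,"wx":0,"wy":0,"wz":0,"claw":1},{"tx":0,"ty":0,"tz":0,"wx":0,"wy":0,"wz":0,"claw":1},{"tx":0,"ty":0,"tz":0,"wx":0,"wy":0,"wz":0,"claw":1}]}}

```text
clock: 16.55
tcp_pos: [0.5651, -0.4046, 0.0064]
orientation: [0.001, 0.757, 0.654, 0.0]
wrist_force: [0.6, 0.5, 4.6]
finger_gap: 0.0498
grip_force: 36.3
```

Call:
{"name": "carry_out", "arguments": {"moves": [{"tx":0,"ty":0,"tz":3,"wx":0,"wy":0,"wz":0,"claw":1},{"tx":0,"ty":0,"tz":6,"wx":0,"wy":0,"wz":0,"claw":1},{"tx":0,"ty":2.9,"tz":5,"wx":0,"wy":0,"wz":0,"claw":1},{"tx":-0.8,"ty":5,"tz":0,"wx":0,"wy":0,"wz":0,"claw":1},{"tx":-0.8,"ty":5,"tz":0,"wx":0,"wy":0,"wz":0,"claw":1},{"tx":-0.8,"ty":5,"tz":0,"wx":0,"wy":0,"wz":0,"claw":1},{"tx":-0.8,"ty":5,"tz":0,"wx":0,"wy":0,"wz":0,"claw":1},{"tx":-0.8,"ty":5,"tz":0,"wx":0,"wy":0,"wz":0,"claw":1}]}}

```text
clock: 17.55
tcp_pos: [0.5237, -0.1235, 0.1451]
orientation: [-0.001, 0.757, 0.654, -0.0]
wrist_force: [0.6, 0.1, -1.3]
finger_gap: 0.0496
grip_force: 36.8
```

Call:
{"name": "carry_out", "arguments": {"moves": [{"tx":0,"ty":0,"tz":-3,"wx":0,"wy":0,"wz":0,"claw":1},{"tx":0,"ty":0,"tz":-2,"wx":0,"wy":0,"wz":0,"claw":1},{"tx":0,"ty":0,"tz":0,"wx":0,"wy":0,"wz":0,"claw":1},{"tx":0,"ty":0,"tz":0,"wx":0,"wy":0,"wz":0,"claw":1},{"tx":0,"ty":0,"tz":0,"wx":0,"wy":0,"wz":0,"claw":1}]}}

```text
clock: 18.18
tcp_pos: [0.5254, -0.1258, 0.0967]
orientation: [0.001, 0.757, 0.653, 0.0]
wrist_force: [0.6, 0.0, -1.0]
finger_gap: 0.0498
grip_force: 36.8
```

```bash
python3 lk.py w10.png
```

```text
18.18 [ 0.5254 -0.1258  0.0967] yaw 1.424 z [ 0.002 -0.001 -1.   ] q6 1.33 gap 0.0498 grip 36.8 F [ 0.6  0.  -1. ]
gb [ 524.5 -125.7   56.5] [ 528.2 -104.4   64.6] 7635
mid [538.6 -12.2  28.2] [540.4 -12.1  22.9] 2751
mid2 [537.1 -12.7  13.9] [537.1 -12.6  50.9] 1989
held (array([ 526.4, -119.4,   34.4]), array([ 525.3, -122. ,  107.5]), 8684)
```

View pics/w10.png

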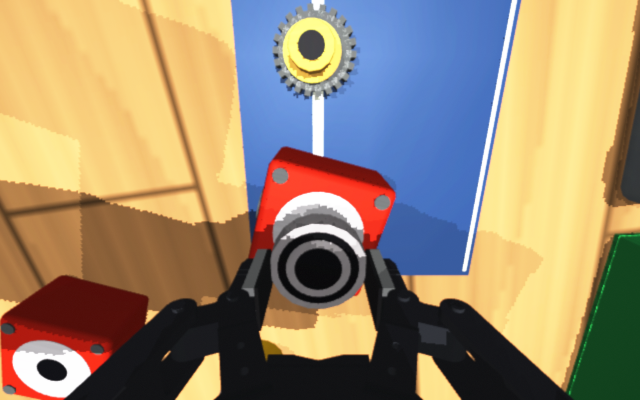

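Bearing is held level at (319,262), in line with the gearbox face at column 319. Lowering.

Call:
{"name": "carry_out", "arguments": {"moves": [{"tx":0,"ty":0,"tz":-1.8,"wx":0,"wy":0,"wz":0,"claw":1},{"tx":0,"ty":0,"tz":-0.6,"wx":0,"wy":0,"wz":0,"claw":1},{"tx":0,"ty":0,"tz":-0.2,"wx":0,"wy":0,"wz":0,"claw":1},{"tx":0,"ty":0,"tz":-0.1,"wx":0,"wy":0,"wz":0,"claw":1},{"tx":0,"ty":0,"tz":0,"wx":0,"wy":0,"wz":0,"claw":1}]}}

```text
clock: 18.85
tcp_pos: [0.5243, -0.1252, 0.0703]
orientation: [0.0, 0.757, 0.654, -0.0]
wrist_force: [-4.9, 2.1, 8.0]
finger_gap: 0.0499
grip_force: 37.6
```

Call:
{"name": "carry_out", "arguments": {"moves": [{"tx":0,"ty":0,"tz":0,"wx":0,"wy":0,"wz":0,"claw":-0.4},{"tx":0,"ty":0,"tz":0,"wx":0,"wy":0,"wz":0,"claw":-1},{"tx":0,"ty":0,"tz":0,"wx":0,"wy":0,"wz":0,"claw":-1},{"tx":0,"ty":0,"tz":3,"wx":0,"wy":0,"wz":0,"claw":-1},{"tx":0,"ty":0,"tz":6,"wx":0,"wy":0,"wz":0,"claw":-1},{"tx":0,"ty":0,"tz":4,"wx":0,"wy":0,"wz":0,"claw":-1},{"tx":0,"ty":0,"tz":0,"wx":0,"wy":0,"wz":0,"claw":-1},{"tx":0,"ty":0,"tz":0,"wx":0,"wy":0,"wz":0,"claw":-1}]}}

```text
clock: 19.85
tcp_pos: [0.5245, -0.1252, 0.1983]
orientation: [-0.0, 0.757, 0.654, -0.0]
wrist_force: [-0.5, -0.7, -0.4]
finger_gap: 0.0855
grip_force: 0.0
```

```bash
python3 lk.py w11.png
```

```text
19.85 [ 0.5245 -0.1252  0.1983] yaw 1.425 z [-0.  0. -1.] q6 1.33 gap 0.0855 grip 0.0 F [-0.5 -0.7 -0.4]
gb [ 524.  -125.9   56.5] [ 525.5 -120.    64.6] 4351
mid [538.4 -12.2  28.1] [540.  -11.9  22.9] 1244
mid2 [536.9 -12.6  13.9] [537.  -12.5  50.9] 796
bearT [ 523.2 -125.3   26. ] [ 523.5 -124.1   80.1] 2271
```

Call:
{"name": "carry_out", "arguments": {"moves": [{"tx":-1.2,"ty":-3.8,"tz":0,"wx":0,"wy":0,"wz":0.18,"claw":-1},{"tx":-1.2,"ty":-3.8,"tz":0,"wx":0,"wy":0,"wz":0.18,"claw":-1},{"tx":-1.2,"ty":-3.8,"tz":0,"wx":0,"wy":0,"wz":0.18,"claw":-1},{"tx":-1.2,"ty":-3.8,"tz":0,"wx":0,"wy":0,"wz":0.18,"claw":-1},{"tx":-1.2,"ty":-3.8,"tz":0,"wx":0,"wy":0,"wz":0.18,"claw":-1},{"tx":-1.2,"ty":-3.8,"tz":0,"wx":0,"wy":0,"wz":0.18,"claw":-1},{"tx":-1.2,"ty":-3.8,"tz":0,"wx":0,"wy":0,"wz":0.18,"claw":-1},{"tx":0,"ty":0,"tz":0,"wx":0,"wy":0,"wz":0.18,"claw":-1}]}}

```text
clock: 20.9
tcp_pos: [0.439, -0.3933, 0.1963]
orientation: [-0.001, 0.137, 0.991, 0.001]
wrist_force: [0.7, -0.0, 0.0]
finger_gap: 0.0856
grip_force: 0.0
```

Call:
{"name": "carry_out", "arguments": {"moves": [{"tx":0,"ty":0,"tz":0,"wx":0,"wy":0,"wz":0.13,"claw":-1},{"tx":0,"ty":0,"tz":0,"wx":0,"wy":0,"wz":0,"claw":-1},{"tx":0,"ty":0,"tz":0,"wx":0,"wy":0,"wz":0,"claw":-1}]}}

```text
clock: 21.28
tcp_pos: [0.4404, -0.3907, 0.1978]
orientation: [-0.001, 0.074, 0.997, 0.001]
wrist_force: [-0.1, 0.7, -0.1]
finger_gap: 0.0852
grip_force: 0.0
```

```bash
python3 lk.py w12.png
```

```text
21.27 [ 0.4404 -0.3907  0.1978] yaw 2.993 z [-0.001  0.002 -1.   ] q6 -0.71 gap 0.0852 grip 0.0 F [-0.1  0.7 -0.1]
cap [ 438.3 -395.2   27.8] [ 437.1 -395.    30.7] 1924
gb [ 523.4 -127.7   56.6] [ 514.4 -137.4   64.2] 3705
mid [539.2 -22.6  26.3] [542.4 -30.2  22.5] 312
bearT [ 522.7 -126.2   27. ] [ 520.8 -128.4   79.5] 2170
```

Call:
{"name": "carry_out", "arguments": {"moves": [{"tx":-0.15,"ty":-0.35,"tz":-5,"wx":0,"wy":0,"wz":0,"claw":-1},{"tx":0,"ty":0,"tz":-6,"wx":0,"wy":0,"wz":0,"claw":-1},{"tx":0,"ty":0,"tz":-5,"wx":0,"wy":0,"wz":0,"claw":-1},{"tx":0,"ty":0,"tz":-2,"wx":0,"wy":0,"wz":0,"claw":-1},{"tx":0,"ty":0,"tz":-0.5,"wx":0,"wy":0,"wz":0,"claw":-1},{"tx":0,"ty":0,"tz":0,"wx":0,"wy":0,"wz":0,"claw":-1},{"tx":0,"ty":0,"tz":0,"wx":0,"wy":0,"wz":0,"claw":-1},{"tx":0,"ty":0,"tz":0,"wx":0,"wy":0,"wz":0,"claw":-1}], "newtons": 25}}

```text
clock: 22.32
tcp_pos: [0.4399, -0.3955, 0.0151]
orientation: [0.001, 0.073, 0.997, -0.001]
wrist_force: [0.2, 0.2, -0.1]
finger_gap: 0.0854
grip_force: 0.0
```

Call:
{"name": "carry_out", "arguments": {"moves": [{"tx":-0.1,"ty":0,"tz":-0.2,"wx":0,"wy":0,"wz":0,"claw":-1},{"tx":0,"ty":0,"tz":0,"wx":0,"wy":0,"wz":0,"claw":-1},{"tx":0,"ty":0,"tz":0,"wx":0,"wy":0,"wz":0,"claw":1},{"tx":0,"ty":0,"tz":0,"wx":0,"wy":0,"wz":0,"claw":1},{"tx":0,"ty":0,"tz":0,"wx":0,"wy":0,"wz":0,"claw":1},{"tx":0,"ty":0,"tz":0,"wx":0,"wy":0,"wz":0,"claw":1},{"tx":0,"ty":0,"tz":0,"wx":0,"wy":0,"wz":0,"claw":1}]}}

```text
clock: 23.2
tcp_pos: [0.4383, -0.3949, 0.0121]
orientation: [0.0, 0.073, 0.997, -0.0]
wrist_force: [-0.6, 0.2, 3.0]
finger_gap: 0.0549
grip_force: 26.8
```

Call:
{"name": "carry_out", "arguments": {"moves": [{"tx":0,"ty":0,"tz":3,"wx":0,"wy":0,"wz":0,"claw":1},{"tx":0,"ty":0,"tz":6,"wx":0,"wy":0,"wz":0,"claw":1},{"tx":0,"ty":0,"tz":6,"wx":0,"wy":0,"wz":0,"claw":1},{"tx":2.2,"ty":4.8,"tz":3,"wx":0,"wy":0,"wz":0,"claw":1},{"tx":2.2,"ty":4.8,"tz":0,"wx":0,"wy":0,"wz":0,"claw":1},{"tx":2.2,"ty":4.8,"tz":0,"wx":0,"wy":0,"wz":0,"claw":1},{"tx":2.2,"ty":4.8,"tz":0,"wx":0,"wy":0,"wz":0,"claw":1},{"tx":2.2,"ty":4.8,"tz":0,"wx":0,"wy":0,"wz":0,"claw":1}]}}

```text
clock: 24.2
tcp_pos: [0.5486, -0.1531, 0.1914]
orientation: [-0.0, 0.073, 0.997, 0.0]
wrist_force: [0.8, -0.7, -0.4]
finger_gap: 0.0546
grip_force: 27.0
```

Call:
{"name": "carry_out", "arguments": {"moves": [{"tx":2.2,"ty":4.8,"tz":0,"wx":0,"wy":0,"wz":0,"claw":1},{"tx":2.2,"ty":4.8,"tz":0,"wx":0,"wy":0,"wz":0,"claw":1},{"tx":2.2,"ty":4.8,"tz":0,"wx":0,"wy":0,"wz":0,"claw":1},{"tx":2.2,"ty":4.8,"tz":0,"wx":0,"wy":0,"wz":0,"claw":1},{"tx":2.0,"ty":4.9,"tz":0,"wx":0,"wy":0,"wz":0,"claw":1},{"tx":0,"ty":0,"tz":0,"wx":0,"wy":0,"wz":0,"claw":1},{"tx":0,"ty":0,"tz":0,"wx":0,"wy":0,"wz":0,"claw":1},{"tx":0,"ty":0,"tz":0,"wx":0,"wy":0,"wz":0,"claw":1}]}}

```text
clock: 25.2
tcp_pos: [0.6558, 0.0849, 0.1916]
orientation: [-0.0, 0.074, 0.997, -0.0]
wrist_force: [0.1, -0.5, -0.4]
finger_gap: 0.0549
grip_force: 27.0
```

```bash
python3 lk.py w13.png
```

```text
25.2 [0.6558 0.0849 0.1916] yaw 2.993 z [-0.001 -0.    -1.   ] q6 0.16 gap 0.0549 grip 27.0 F [ 0.1 -0.5 -0.4]
gb [ 524.4 -126.6   57. ] [ 523.8 -115.8   64.5] 6207
motor [557.5 100.9  41.2] [556.1 100.9  77. ] 8000
mid [538.5 -12.9  28.3] [540.9  -7.3  22.7] 1227
mid2 [537.1 -12.6  14.3] [537.1 -12.   50.7] 844
bearT [ 522.7 -125.3   27. ] [ 523.2 -123.4   79.9] 3729
held (array([650.3,  85.7,  33.5]), array([650.4,  85.2, 208.6]), 10923)
```

View pics/w13.png

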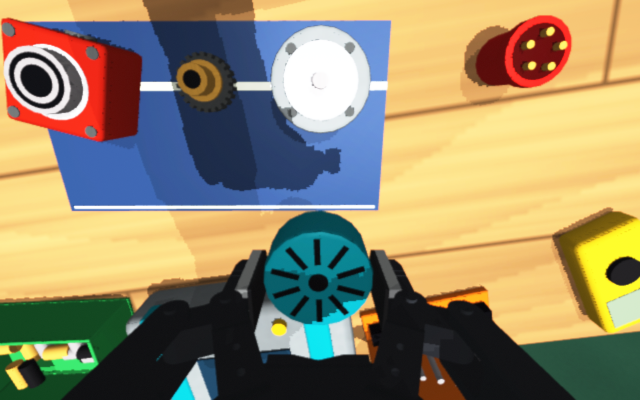

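Cap is held vents up at (318,280), with the motor at (320,80). Lowering to (656,87).

Call:
{"name": "carry_out", "arguments": {"moves": [{"tx":0.05,"ty":0.12,"tz":-5,"wx":0,"wy":0,"wz":0,"claw":1},{"tx":0,"ty":0,"tz":-5,"wx":0,"wy":0,"wz":0,"claw":1},{"tx":0,"ty":0,"tz":-4,"wx":0,"wy":0,"wz":0,"claw":1},{"tx":0,"ty":0,"tz":-2,"wx":0,"wy":0,"wz":0,"claw":1},{"tx":0,"ty":0,"tz":0,"wx":0,"wy":0,"wz":0,"claw":1},{"tx":0,"ty":0,"tz":0,"wx":0,"wy":0,"wz":0,"claw":1},{"tx":0,"ty":0,"tz":0,"wx":0,"wy":0,"wz":0,"claw":1}]}}

```text
clock: 26.12
tcp_pos: [0.658, 0.0871, 0.0337]
orientation: [0.002, 0.074, 0.997, 0.0]
wrist_force: [0.4, -1.0, -0.3]
finger_gap: 0.0548
grip_force: 27.0
```

Call:
{"name": "carry_out", "arguments": {"moves": [{"tx":-0.1,"ty":0,"tz":-1,"wx":0,"wy":0,"wz":0,"claw":1},{"tx":0,"ty":0,"tz":-0.5,"wx":0,"wy":0,"wz":0,"claw":1},{"tx":0,"ty":0,"tz":-0.2,"wx":0,"wy":0,"wz":0,"claw":1},{"tx":0,"ty":0,"tz":0,"wx":0,"wy":0,"wz":0,"claw":1},{"tx":0,"ty":0,"tz":0,"wx":0,"wy":0,"wz":0,"claw":1}]}}

```text
clock: 26.75
tcp_pos: [0.6553, 0.0875, 0.016]
orientation: [-0.0, 0.073, 0.997, -0.0]
wrist_force: [-3.8, -0.3, 9.2]
finger_gap: 0.0547
grip_force: 27.9
```

Seated (9 N). Releasing, backing off, then checking.

Call:
{"name": "carry_out", "arguments": {"moves": [{"tx":0,"ty":0,"tz":0,"wx":0,"wy":0,"wz":0,"claw":-0.4},{"tx":0,"ty":0,"tz":0,"wx":0,"wy":0,"wz":0,"claw":-0.8},{"tx":0,"ty":0,"tz":0,"wx":0,"wy":0,"wz":0,"claw":-0.8},{"tx":0,"ty":0,"tz":3,"wx":0,"wy":0,"wz":0,"claw":-0.8},{"tx":0,"ty":0,"tz":6,"wx":0,"wy":0,"wz":0,"claw":-1},{"tx":0,"ty":0,"tz":6,"wx":0,"wy":0,"wz":0,"claw":-1},{"tx":0,"ty":0,"tz":4,"wx":0,"wy":0,"wz":0,"claw":-1},{"tx":0,"ty":0,"tz":0,"wx":0,"wy":0,"wz":0,"claw":-1}]}}

```text
clock: 27.75
tcp_pos: [0.6581, 0.0875, 0.2094]
orientation: [0.004, 0.073, 0.997, 0.0]
wrist_force: [-0.6, 0.1, -0.7]
finger_gap: 0.0854
grip_force: 0.0
```

Call:
{"name": "carry_out", "arguments": {"moves": [{"tx":0,"ty":0,"tz":0,"wx":0,"wy":0,"wz":0,"claw":-1},{"tx":0,"ty":0,"tz":0,"wx":0,"wy":0,"wz":0,"claw":-1}]}}

```text
clock: 28.0
tcp_pos: [0.6547, 0.0874, 0.2027]
orientation: [-0.002, 0.073, 0.997, -0.0]
wrist_force: [-0.3, -0.2, 0.2]
finger_gap: 0.0854
grip_force: 0.0
```

```bash
python3 lk.py w14.png; python3 -c "
import numpy as np
m=np.array([557.4,101.2]);g=np.array([524,-126]);y=(m-g)/np.hypot(*(m-g));print(y,(m+g)/2,'cap target',m+100*np.array([y[1],-y[0]]))"
```

```text
28.0 [0.6547 0.0874 0.2027] yaw 2.995 z [-0.004  0.    -1.   ] q6 0.16 gap 0.0854 grip 0.0 F [-0.3 -0.2  0.2]
gb [ 524.4 -125.6   56.4] [ 523.7 -116.2   64.5] 5692
motor [557.5 100.8  41.2] [556.1 100.9  77.1] 7273
mid [538.2 -12.8  28.5] [540.9  -7.6  22.7] 1158
mid2 [537.2 -12.5  14.1] [537.  -11.9  50.8] 767
bearT [ 523.5 -125.6   26.9] [ 523.1 -123.5   79.9] 3372
capT [655.4  86.7  27.9] [654.2  86.7  34.7] 1905
[0.14544384 0.98936651] [540.7 -12.4] cap target [656.33665085  86.65561559]
```

View pics/w14.png

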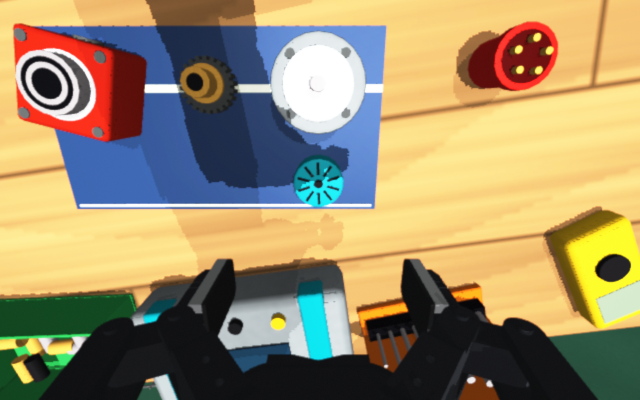

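All parts are in place within about 2 mm: gear and bush at (205,82), bearing on the gearbox at (42,82), cap at (318,183) behind the motor at (318,83). Handing in.

```bash
python3 -c "
from workcell import env
print(env.hand_in())"
```

```text
the job is handed in; nothing more can be done
None
```

The job is handed in: the gear, bush, bearing and cap are all placed as asked, each measured within about 2–3 mm of its spot, and the plug, tin and wheel were never handled.

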